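# Sort steel hygiene-test coupons by the drag of their test faces

### The job

Three steel test coupons lie test face down on the glass plate; from above they look the same, but each face is either polished or blasted rough, which you can tell by how much the coupon drags when it is slid across the glass. Put the rough ones in the blue tray and the polished ones in the yellow tray, each lying flat on the tray floor with its test face still down and none on top of another. The faces mark easily, so set each coupon down rather than letting it drop, do not turn it over, and leave the Petri dishes and the dropper bottle where they are.

Things in the scene. Friction and masses are not known exactly. Their poses are not given: they have to be found in the camera images.
- plate_top (a point): Clear float-glass plate on a dark rubber mat, fixed on the bench, 200 mm (its x) by 320 mm (its y); this point is the centre of its top face, 12 mm above the bench. The coupons start on it in a row along its y. A polished face slides on it with a friction coefficient of about 0.1, a rough one about 0.55; both vary by up to 20 per cent.
- place_1_coupon (a point): Where one of the three coupons starts (which one, its place does not tell): the centre of that coupon, 6 mm above the glass; x along its 60 mm length, y along its 40 mm width, z up. This point stays there when the coupon is taken away. The coupons are alike: steel, 60 by 40 by 12 mm, about 230 g, with a 6 mm hanging hole 20 mm from the middle towards +x. At least one is polished and one rough.
- place_2_coupon (a point): Where one of the three coupons starts (which one, its place does not tell): the centre of that coupon, 6 mm above the glass; x along its 60 mm length, y along its 40 mm width, z up. This point stays there when the coupon is taken away. The coupons are alike: steel, 60 by 40 by 12 mm, about 230 g, with a 6 mm hanging hole 20 mm from the middle towards +x. At least one is polished and one rough.
- place_3_coupon (a point): Where one of the three coupons starts (which one, its place does not tell): the centre of that coupon, 6 mm above the glass; x along its 60 mm length, y along its 40 mm width, z up. This point stays there when the coupon is taken away. The coupons are alike: steel, 60 by 40 by 12 mm, about 230 g, with a 6 mm hanging hole 20 mm from the middle towards +x. At least one is polished and one rough.
- tray_blue_floor (a point): A shallow blue plastic tray, fixed on the bench, 190 mm long (its x) by 130 mm wide (its y), 22 mm high, walls 4 mm thick; the place for the rough coupons. This point is the centre of its floor, 4 mm above the bench, inside 182 by 122 mm. It stands on either side of the glass plate, left or right.
- tray_yellow_floor (a point): A shallow yellow plastic tray, fixed on the bench, 190 mm long (its x) by 130 mm wide (its y), 22 mm high, walls 4 mm thick; the place for the polished coupons. This point is the centre of its floor, 4 mm above the bench, inside 182 by 122 mm. It stands on either side of the glass plate, left or right.
- petri_1: Closed Petri dish of red agar, 94 mm across, 16 mm high, 45 g, loose on the bench beyond the trays: a bystander. Origin at the centre of its underside.
- petri_2: Second Petri dish of the same kind, loose on the bench beyond the glass plate: a bystander. Origin at the centre of its underside.
- dropper: Small white dropper bottle, 27 mm across, 66 mm high, 30 g, standing loose on the bench beyond the trays: a bystander, easily tipped. Origin at the centre of its underside.
There are look-alikes about, which are no part of the job. Of the things shaped like the part that bears tray_yellow_floor, the yellow one is meant.

How it is judged:
At the end, for the whole second after the job is handed in: Every rough coupon is in the blue tray and every polished one in the yellow tray, each inside the walls, flat on the floor (the centre of its underside within 2.5 mm of the floor), test face down and level within 0.08 rad, and at rest (under 0.02 m/s) (x of polished_1 in the frame of tray_yellow_floor between -0.09 and 0.09 m and y of polished_1 in the frame of tray_yellow_floor between -0.06 and 0.06 m and z of each of polished_1, polished_2 in the frame of tray_yellow_floor below 0.0025 m and angle between each of polished_1, rough_1, polished_2's own z axis and vertical below 0.08 rad and linear speed of each of polished_1, rough_1, polished_2 below 0.02 m/s and x of rough_1 in the frame of tray_blue_floor between -0.09 and 0.09 m and y of rough_1 in the frame of tray_blue_floor between -0.06 and 0.06 m and z of rough_1 in the frame of tray_blue_floor below 0.0025 m and x of polished_2 in the frame of tray_yellow_floor between -0.09 and 0.09 m and y of polished_2 in the frame of tray_yellow_floor between -0.06 and 0.06 m); the robot touches nothing.
It fails at once if a coupon is dropped or flung (faster than 0.6 m/s while not held, a fall of about 18 mm) ((linear speed of polished_1 above 0.6 m/s and contact force between the fingers and polished_1 below 0.05 N) or (linear speed of rough_1 above 0.6 m/s and contact force between the fingers and rough_1 below 0.05 N) or (linear speed of polished_2 above 0.6 m/s and contact force between the fingers and polished_2 below 0.05 N)).
It fails at once if a coupon is tipped up or turned over (more than 0.8 rad) (angle between any of polished_1, rough_1, polished_2's own z axis and vertical above 0.8 rad).
It fails at once if a Petri dish or the dropper bottle is moved (more than 20 mm) (distance of any of petri_1, petri_2, dropper from where it was at the start of the episode above 0.02 m).
It fails at once if the dropper bottle is tipped over (more than 0.5 rad) (angle between dropper's own z axis and vertical above 0.5 rad).
It also fails if it takes over 72 s, if anything falls off the work surface, if the arm or the gripper's body presses on something with over 40 N, if the wrist force passes 120 N, or if a joint passes its speed limit or range.

### The arm

A 7-joint arm with a two-finger parallel gripper is mounted at the origin on the work surface. World frame = base frame: x ahead of the robot, y to its left, z up, the work surface at z = 0. Lengths are in m, angles in rad, forces in N, time in s.
With the tool pointing down it reaches from about 0.4 to 0.875 m from the base axis. Payload 19.3 kg.
Tool frame: the origin (TCP) lies midway between the tips of the shut fingers; the grasp point (between the pads) lies 19 mm behind it (tcp_to_grasp is the z of the grasp point in the tool frame, in m); z points along the fingers, y is the line along which they close (so a half turn about z gives the same grasp; the last joint's range is limited). The gripper opens to 85 mm and grips with 20 to 120 N. Pads are 22 mm wide; open, the fingers measure 114 mm over their backs; the gripper's body (76 mm by 85 mm) begins 54 mm behind the grasp point. The pads swing forward as they close: fully open they stand 13 mm farther back than shut.
Start: joints at [-1.265, 0.521, -0.036, 1.599, 0.021, 1.021, -0.113], TCP at [0.229, 0.581, 0.203] pointing down, gripper open.
Joint ranges: [-2.91, 2.91], [-0.3, 2.13], [-1.5, 1.42], [0.17, 2.43], [-1.26, 4.41], [0.16, 1.93], [-2.52, 2.52]. Speed limits (rad/s): [1.89, 1.89, 2.39, 2.39, 3.01, 3.01, 3.01].

### API

Orientations are given as [roll, pitch, yaw] about the fixed x, y, z axes, in that order (R = Rz(yaw) Ry(pitch) Rx(roll)).
In Python, from workcell import * gives the robot as it stands.
- The arm moves only by the tool send_rows, never from a script. Its argument "increments" is a list of rows, each a list of 3 entries, a list of its own where there are three numbers: the shift along the tool's x, y, z in mm, then the turn, a rotation vector about the tool's x, y, z in degrees, then the gripper's target within -1 to 1 (fully open at 1, half-way at 0, shut at -1). In form: [[[x, y, z], [wx, wy, wz], grip], ...]. A call has 1 to 10 rows; each row is the pose to reach, as a shift and turn from the pose commanded when the call began, along the tool's axes at that moment; what a row does not reach only later rows make up. A row lasts 1/10 s, in which the tool goes at most 50 mm and 8.59 degrees, less where a joint would pass 70% of its speed; a pose out of reach is approached as far as the arm can. A call with a gripper value outside its range is refused whole. The fingers move at their own pace and stop on an object; "newtons" is the grip in N (left out, the last holds). Time passes only in rows, so rows that repeat a pose let the fingers close. It gives the time, the measured TCP pose, the force, the opening and the grip force at its end, in the units of the state.
- observe(): the state, without advancing time (a new reading comes with each control period).
- grab_frame(name): name is "scene" or "top" or "wrist"; returns the picture (400x640x3 uint8, blue, green, red); there is no depth.
- camera_params(name): a dict with "fovy" (degrees; the focal length in pixels is half the picture's height over the tangent of half this angle, whatever the lens; pixels are square), "cx", "cy" (the principal point, pixels), "extrinsics" (4x4, takes a point from world to camera coordinates). Camera axes: x right, y down, z forward; pixel columns grow to the right and rows downward; lengths in m; the calibration is good to about 2 mm. A picture is of the moment at which its call begins: read the wrist's pose just before it. camera_params takes no time and is no camera call; for the wrist camera it gives the pose at the moment of the call.
- job_done(): hands the job in; it is judged then, once.
The state is a dict: "clock": time; "qpos": joint angles; "qd": joint speeds; "joint_efforts": joint torques, N m; "position": TCP position; "tool_rot": TCP orientation; "force": force on the tool from outside, world axes, zero at the start; "moment": the same for the moment, N m; "grip_width": finger opening in m; "finger_force": force on a finger pad.
Only numpy, scipy, OpenCV 4.12 (cv2) and the standard library are available. Lean on these libraries where they do the work, as an engineer would, in place of code of your own. Each camera call takes 0.05 s, during which the arm holds its last target. There are 200 camera calls.

## Working session

There is one attempt and no reset: what is moved stays moved. The work goes in short steps, Python scripts to look and compute and a tool call to move; the robot and the scene stay as the last step left them, time stands still between calls to the robot, and variables do not carry over. Pictures are saved under pics/ and viewed, at most 10 in all, crops included, and the job is handed in when it is done.

Besides the shell and the picture viewer there is one more tool, called after "Request:" as a command line: name --argument value ..., lists and objects as JSON in quotes. send_rows: Moves the arm, as the interface text tells. Its arguments: {"type":"object","properties":{"increments":{"type":"array"},"newtons":{"type":"number"}},"required":["increments"]}

```bash
ls; mkdir -p pics; python3 - <<'E'
from workcell import *
import cv2,numpy as np
s=observe();print({k:np.round(v,3) for k,v in s.items()})
for n in("top","scene"):
    p=camera_params(n);print(n,p["fovy"],p["cx"],p["cy"],np.round(p["extrinsics"],3).tolist())
    cv2.imwrite(f"pics/{n}0.png",grab_frame(n))
E
```

```text
pics
{'clock': np.float64(0.0), 'qpos': array([-1.265,  0.522, -0.036,  1.6  ,  0.021,  1.021, -0.113]), 'qd': array([-0.002, -0.001,  0.003, -0.001,  0.   ,  0.001,  0.001]), 'joint_efforts': array([ 1.0000e-03, -9.2711e+01,  1.9800e+00, -3.6992e+01,  1.8000e-02,
        8.0000e-03,  0.0000e+00]), 'position': array([0.229, 0.581, 0.203]), 'tool_rot': array([-3.14 ,  0.   ,  2.766]), 'force': array([-0.336,  0.075, -0.423]), 'moment': array([0.033, 0.005, 0.026]), 'finger_force': np.float64(0.0), 'grip_width': np.float64(0.086)}
top 50.14009361968975 312.76027016639745 200.06515778521904 [[0.022, -1.0, 0.012, 0.089], [-0.984, -0.024, -0.174, 0.48], [0.174, -0.008, -0.985, 1.384], [0.0, 0.0, 0.0, 1.0]]
scene 54.492060698456854 324.1721715084899 197.93591652036974 [[-0.35, 0.937, 0.008, 0.046], [0.783, 0.297, -0.547, -0.363], [-0.514, -0.186, -0.837, 1.477], [0.0, 0.0, 0.0, 1.0]]
```

View pics/top0.png

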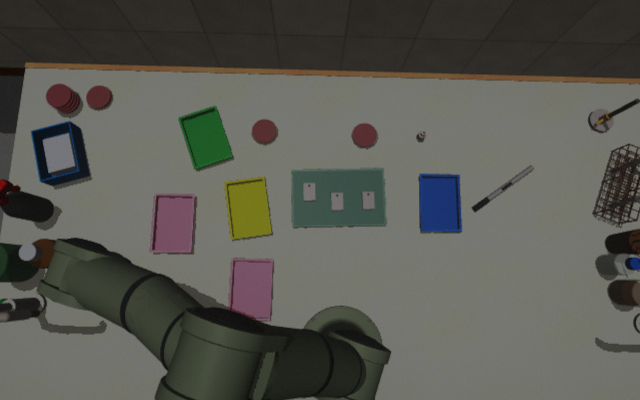

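View pics/scene0.png

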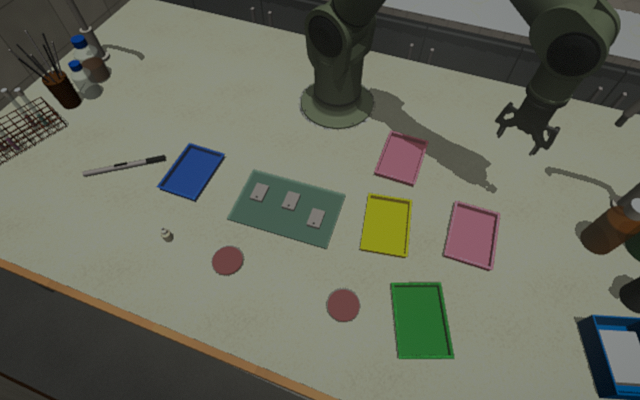

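The top view shows coupons at about (309,192), (337,201) and (368,200) on the glass plate. The yellow tray is at (248,208), the blue at (440,203), and the dropper at (421,136). The Petri dishes are at (264,131) and (364,135). Next I measure these.

```bash
cat > h.py <<'E'
from workcell import *
import cv2,numpy as np
from scipy.spatial.transform import Rotation as R
def ray(p,uv,z):
    f=200/np.tan(np.radians(p["fovy"]/2));E=np.array(p["extrinsics"]);Rm=E[:3,:3];c=-Rm.T@E[:3,3]
    uv=np.atleast_2d(uv).astype(float)
    d=np.c_[(uv[:,0]-p["cx"])/f,(uv[:,1]-p["cy"])/f,np.ones(len(uv))]@Rm
    return (c+d*((z-c[2])/d[:,2])[:,None])[:,:2]
def rect(P):
    (c,wh,a)=cv2.minAreaRect((P*1000).astype(np.float32));
    if wh[0]<wh[1]: wh=wh[::-1];a-=90
    a=(a+90)%180-90
    return np.round(c,1),np.round(wh,1),round(a,1)
def blobs(m,amin,amax):
    cs,_=cv2.findContours(m.astype(np.uint8),cv2.RETR_EXTERNAL,cv2.CHAIN_APPROX_NONE)
    return [c[:,0] for c in cs if amin<cv2.contourArea(c)<amax]
def masks(im):
    h,s,v=[x.astype(int) for x in cv2.split(cv2.cvtColor(im,cv2.COLOR_BGR2HSV))]
    return dict(yellow=(h>22)&(h<35)&(s>150)&(v>70),blue=(h>105)&(h<130)&(s>150)&(v>70),glass=(h>60)&(h<95)&(s>40)&(v>60),coupon=(s<40)&(v>110))
E
python3 - <<'E'
from h import *
for n in("top","scene"):
    p=camera_params(n);im=cv2.imread(f"pics/{n}0.png");M=masks(im)
    Z=dict(yellow=.022,blue=.022,glass=.012,coupon=.024)
    for k,m in M.items():
        if k=="coupon":
            g=max(blobs(M["glass"],1000,1e5),key=cv2.contourArea);mm=np.zeros(m.shape,np.uint8);cv2.fillConvexPoly(mm,cv2.convexHull(g),1);m=m&(mm>0)
        for b in blobs(m,60 if k=="coupon" else 800,20000): print(n,k,b.mean(0).round(),*rect(ray(p,b,Z[k])))
E
```

```text
top yellow [247. 208.] [450.7 319.3] [195.3 135.8] 9.7
top blue [440. 202.] [ 484.1 -330.3] [193.4 136. ] -0.4
top glass [338. 197.] [495.9  13.9] [316.5 198.4] -87.7
top glass [205. 137.] [697.6 481.9] [200.1 138.9] 20.7
top coupon [337. 201.] [480.9  18.6] [51.5 33.8] 0.8
top coupon [368. 200.] [487.1 -86.6] [51.5 34.2] 1.4
top coupon [309. 191.] [509.7 113.8] [51.8 34. ] 1.4
scene yellow [386. 225.] [455.1 319.9] [198.6 135.5] 9.8
scene blue [191. 171.] [ 487.9 -330.6] [196.3 136.5] 0.1
scene glass [421. 321.] [694.2 480.8] [195.3 136.7] 20.7
scene glass [288. 208.] [499.4  13.9] [317.7 198.8] -87.5
scene coupon [315. 217.] [511.1 113.4] [56.3 37. ] 2.6
scene coupon [290. 200.] [479.9  18.3] [56.8 36.8] 2.7
scene coupon [259. 191.] [485.6 -87.3] [57.1 36.3] 2.5
```

```bash
cat >> h.py <<'E'
def go(x,y,z,yaw):
    s=observe();T=R.from_euler("xyz",s["tool_rot"]);G=R.from_euler("xyz",[180,0,yaw],degrees=True)
    d=T.inv().apply(np.array([x,y,z])-np.array(s["position"])*1000)
    print("t",round(float(s["clock"]),2),"q",np.round(s["qpos"],2),"shift",d.round(1),"turn",np.degrees((T.inv()*G).as_rotvec()).round(1))
E
python3 -c "
from h import *
go(510.5,113.6,100,-177.5)"
```

```text
t 0.1 q [-1.27  0.52 -0.04  1.6   0.02  1.02 -0.11] shift [-433.1 -331.5  103. ] turn [ -0.1  -0.  -24. ]
```

Request:
send_rows --increments '[[[-40,-30,0],[0,0,-2],0.5],[[-80,-61,10],[0,0,-4],0.5],[[-120,-92,25],[0,0,-6],0.5],[[-160,-122,40],[0,0,-9],0.5],[[-200,-153,50],[0,0,-12],0.5],[[-240,-184,60],[0,0,-14],0.5],[[-280,-214,70],[0,0,-17],0.5],[[-320,-245,80],[0,0,-20],0.5],[[-360,-275,90],[0,0,-22],0.5],[[-400,-306,100],[0,0,-24],0.5]]' --newtons 25

```text
clock: 1.1
position: [0.4823, 0.1605, 0.1055]
tool_rot: [3.142, -0.0, -3.097]
force: [1.1, 1.6, 1.4]
grip_width: 0.0642
finger_force: 0.0
```

```bash
python3 -c "
from h import *
go(510.5,113.6,100,-177.5)"
```

```text
t 1.1 q [-0.38  0.48 -0.07  1.99  0.05  0.68  1.13] shift [-26.  -48.2   5.5] turn [ 0.  -0.   0.1]
```

Request:
send_rows --increments '[[[-8,-15,2],[0,0,0],0.45],[[-16,-30,3],[0,0,0],0.45],[[-20,-38,4],[0,0,0],0.45],[[-20,-38,4],[0,0,0],0.45],[[-20,-38,4],[0,0,0],0.45]]'

```text
clock: 1.6
position: [0.5029, 0.1261, 0.102]
tool_rot: [3.141, -0.0, -3.098]
force: [0.1, 0.7, -0.5]
grip_width: 0.062
finger_force: 0.0
```

```bash
python3 - <<'E'
from h import *
go(510.5,113.6,100,-177.5)
p=camera_params("wrist");im=grab_frame("wrist");cv2.imwrite("pics/w1.png",im);print(np.round(p["extrinsics"],3).tolist(),p["fovy"])
for b in blobs(masks(im)["coupon"],800,60000): print(b.mean(0).round(),*rect(ray(p,b,.024)))
E
```

```text
t 1.6 q [-0.31  0.5  -0.07  1.97  0.05  0.68  1.21] shift [ -7.  -12.8   2. ] turn [ 0. -0.  0.]
[[-0.043, 0.999, 0.0, -0.104], [0.958, 0.042, 0.283, -0.495], [0.283, 0.013, -0.959, 0.139], [0.0, 0.0, 0.0, 1.0]] 64.95012009143252
[182. 382.] [692.8  -5.4] [48.3 34.1] 2.5
[ 60. 294.] [631.1 -78.1] [233.8 170.1] -13.6
[306. 214.] [512.9 113.6] [57.  41.3] 2.5
[ 54. 169.] [486.3 -87.6] [59.2 40.1] 2.5
[183. 170.] [479.7  18.2] [59.7 40.4] 2.4
[444. 182.] [505.2 234.4] [363.9 305.7] -87.5
[95. 29.] [382.9 -45.4] [132.7  36.9] -87.5
```

View pics/w1.png

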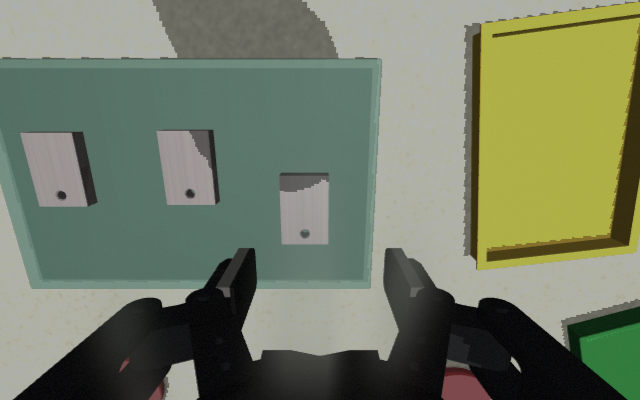

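The wrist view shows coupon 1 centred near (305,208) with its hole on the +x side. All three measured positions agree with the other views.

Request:
send_rows --increments '[[[0,0,0],[0,0,0],0.45],[[0,0,0],[0,0,0],0.45]]'

```text
clock: 1.85
position: [0.5031, 0.126, 0.1021]
tool_rot: [3.141, 0.0, -3.097]
force: [-0.6, 0.1, 0.1]
grip_width: 0.0619
finger_force: 0.0
```

```bash
python3 -c "
from h import *
go(511,113.6,50,-177.5)"
```

```text
t 1.85 q [-0.31  0.5  -0.07  1.97  0.05  0.68  1.21] shift [ -7.3 -12.7  52.1] turn [0. 0. 0.]
```

Request:
send_rows --increments '[[[-7,-13,10],[0,0,0],0.45],[[-7,-13,30],[0,0,0],0.45],[[-7,-13,50],[0,0,0],0.45],[[-7,-13,65],[0,0,0],0.45],[[-7,-13,77],[0,0,0],0.45],[[-7,-13,84],[0,0,0],0.45],[[-7,-13,90],[0,0,0],0.45],[[-7,-13,92],[0,0,0],0.45],[[-7,-13,92],[0,0,0],0.45]]'

```text
clock: 2.75
position: [0.511, 0.1126, 0.0101]
tool_rot: [3.142, 0.0, -3.099]
force: [-0.5, 0.2, -0.0]
grip_width: 0.0619
finger_force: 0.0
```

```bash
python3 -c "
from h import *
go(511,113.6,10,-177.5);print(observe()['force'])
cv2.imwrite('pics/w2.png',grab_frame('wrist'))"
```

```text
t 2.75 q [-0.29  0.66 -0.05  2.    0.07  0.49  1.22] shift [-0.   1.   0.1] turn [ 0.  0. -0.]
[-0.54610705  0.20778018 -0.01277054]
```

View pics/w2.png

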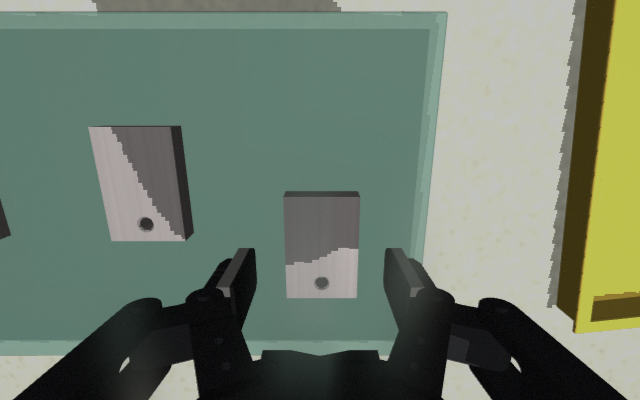

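The wrist view shows the coupon at about (322,245), centred between the pads at columns 252 and 388. Closing gently.

Request:
send_rows --increments '[[[0,1,0],[0,0,0],0.2],[[0,1,0],[0,0,0],-0.1],[[0,1,0],[0,0,0],-0.3],[[0,1,0],[0,0,0],-0.3],[[0,1,0],[0,0,0],-0.3],[[0,1,0],[0,0,0],-0.3],[[0,1,0],[0,0,0],-0.3]]' --newtons 25

```text
clock: 3.5
position: [0.5108, 0.1136, 0.01]
tool_rot: [-3.142, -0.0, -3.099]
force: [0.9, 0.2, 0.4]
grip_width: 0.0297
finger_force: 0.0
```

```bash
python3 - <<'E'
from h import *
a=cv2.resize(grab_frame('scene')[130:290,180:420],None,fx=3,fy=3,interpolation=cv2.INTER_NEAREST);cv2.imwrite('pics/s3.png',a)
E
```

```text
(no output)
```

View pics/s3.png

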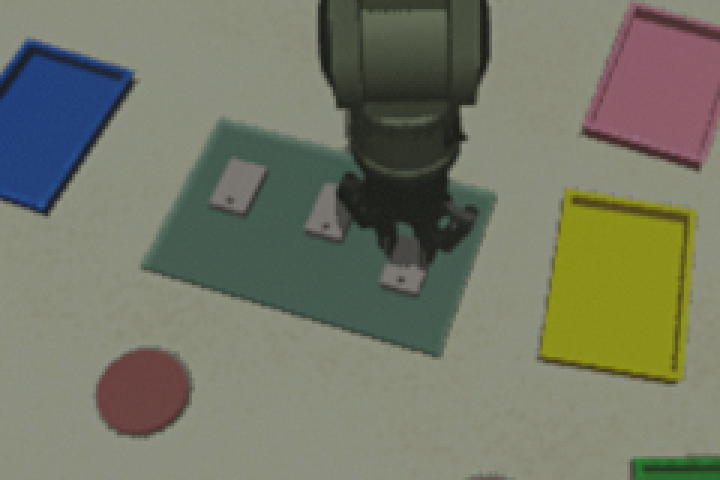

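The fingers have closed to 30 mm with no force, above the coupon, so the tips stand higher than I assumed. The scene view shows them over the coupon at (405,265) in the crop. I'll check tip height in the wrist view.

```bash
python3 - <<'E'
from h import *
p=camera_params("wrist");im=grab_frame('wrist');cv2.imwrite('pics/w4.png',im[150:350,180:460].repeat(2,0).repeat(2,1))
s=observe();E=np.array(p["extrinsics"]);f=200/np.tan(np.radians(p["fovy"]/2))
t=np.array(s["position"])
for h in(0,.01,.02,.03,.04):
  for dx in(-.011,.011):
    q=E@np.r_[t+[dx,-s["grip_width"]/2,h],1];print(h,dx,(f*q[:2]/q[2]+[p["cx"],p["cy"]]).round())
print(t,s["grip_width"])
E
```

```text
0 -0.011 [295. 220.]
0 0.011 [294. 255.]
0.01 -0.011 [293. 226.]
0.01 0.011 [293. 263.]
0.02 -0.011 [292. 233.]
0.02 0.011 [291. 272.]
0.03 -0.011 [290. 241.]
0.03 0.011 [289. 281.]
0.04 -0.011 [288. 250.]
0.04 0.011 [287. 292.]
[0.51078574 0.11358167 0.00996164] 0.029804052811186588
```

View pics/w4.png

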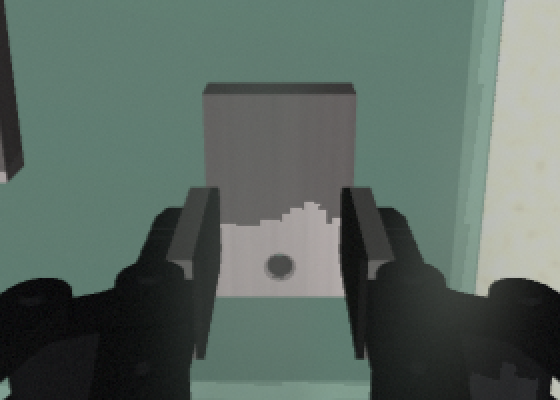

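The pad tip's inner corners lie at (289,243) and (289,285) in the full picture. That fits tips about 32 mm behind the reported TCP at this opening. I'll open, then descend in stages and watch the force.

Request:
send_rows --increments '[[[0,0,0],[0,0,0],0.45],[[0,0,0],[0,0,0],0.45],[[0,0,0],[0,0,0],0.45],[[0,0,0],[0,0,0],0.45],[[0,0,6],[0,0,0],0.45],[[0,0,12],[0,0,0],0.45],[[0,0,17],[0,0,0],0.45],[[0,0,20],[0,0,0],0.45],[[0,0,22],[0,0,0],0.45],[[0,0,22],[0,0,0],0.45]]'

```text
clock: 4.6
position: [0.5107, 0.1136, -0.0123]
tool_rot: [-3.141, -0.0, -3.099]
force: [-0.5, 0.3, 0.9]
grip_width: 0.0619
finger_force: 0.0
```

Request:
send_rows --increments '[[[0,0,2],[0,0,0],0.45],[[0,0,4],[0,0,0],0.45],[[0,0,5],[0,0,0],0.45],[[0,0,5],[0,0,0],0.45]]'

```text
clock: 5.0
position: [0.5108, 0.1136, -0.0171]
tool_rot: [-3.142, -0.0, -3.099]
force: [-0.2, 0.3, -0.4]
grip_width: 0.0618
finger_force: 0.0
```

Request:
send_rows --increments '[[[0,0,0],[0,0,0],0.2],[[0,0,0],[0,0,0],0.1],[[0,0,0],[0,0,0],-0.1],[[0,0,0],[0,0,0],-0.3],[[0,0,0],[0,0,0],-0.3],[[0,0,0],[0,0,0],-0.3]]' --newtons 25

```text
clock: 5.6
position: [0.5109, 0.1136, -0.0169]
tool_rot: [3.142, 0.0, -3.098]
force: [-0.2, -0.1, 5.0]
grip_width: 0.0393
finger_force: 25.6
```

Request:
send_rows --increments '[[[0,0,0],[0,0,0],0.15],[[0,0,0],[0,0,0],0.15],[[0,0,-2],[0,0,0],0.15],[[0,0,-2],[0,0,0],0.15],[[0,0,-2],[0,0,0],0.1],[[0,0,-2],[0,0,0],-0.1],[[0,0,-2],[0,0,0],-0.3],[[0,0,-2],[0,0,0],-0.3],[[0,0,-2],[0,0,0],-0.3]]' --newtons 25

```text
clock: 6.5
position: [0.5109, 0.1136, -0.0149]
tool_rot: [3.142, 0.0, -3.099]
force: [0.4, -0.5, 4.1]
grip_width: 0.0393
finger_force: 25.3
```

Request:
send_rows --increments '[[[0,0,1],[0,0,0],-0.3],[[0,0,1],[0,0,0],-0.3],[[0,0,1],[0,0,0],-0.3]]'

```text
clock: 6.8
position: [0.5112, 0.1137, -0.0157]
tool_rot: [3.141, 0.001, -3.099]
force: [0.1, -1.8, 9.5]
grip_width: 0.0394
finger_force: 26.6
```

Request:
send_rows --increments '[[[2,0,0],[0,0,0],-0.3],[[5,0,0],[0,0,0],-0.3],[[8,0,0],[0,0,0],-0.3],[[11,0,0],[0,0,0],-0.3],[[14,0,0],[0,0,0],-0.3],[[17,0,0],[0,0,0],-0.3]]'

```text
clock: 7.4
position: [0.4943, 0.113, -0.0157]
tool_rot: [3.141, 0.001, -3.099]
force: [0.8, 0.4, 7.9]
grip_width: 0.0393
finger_force: 26.5
```

Request:
send_rows --increments '[[[3,0,0],[0,0,0],-0.3],[[6,0,0],[0,0,0],-0.3],[[9,0,0],[0,0,0],-0.3]]'

```text
clock: 7.7
position: [0.4853, 0.1127, -0.0157]
tool_rot: [3.141, 0.001, -3.099]
force: [0.8, 1.5, 7.3]
grip_width: 0.039
finger_force: 26.5
```

Request:
send_rows --increments '[[[-3,0,0],[0,0,0],-0.3],[[-6,0,0],[0,0,0],-0.3],[[-9,0,0],[0,0,0],-0.3],[[-12,0,0],[0,0,0],-0.3]]'

```text
clock: 8.1
position: [0.4972, 0.1132, -0.0157]
tool_rot: [3.141, 0.001, -3.099]
force: [-1.7, -0.5, 9.6]
grip_width: 0.0394
finger_force: 26.7
```

Normal force is about 11 N with 0.8 to 1.7 N of drag, giving μ ≈ 0.1, so coupon 1 is polished. It goes in the yellow tray at slot (497,327). I'll lift first.

Request:
send_rows --increments '[[[0,0,0],[0,0,0],-0.5],[[0,0,-3],[0,0,0],-0.5],[[0,0,-10],[0,0,0],-0.5],[[0,0,-22],[0,0,0],-0.5],[[0,0,-37],[0,0,0],-0.5],[[0,0,-50],[0,0,0],-0.5],[[0,0,-58],[0,0,0],-0.5],[[0,0,-60],[0,0,0],-0.5],[[0,0,-60],[0,0,0],-0.5]]' --newtons 45

```text
clock: 9.0
position: [0.4969, 0.113, 0.0442]
tool_rot: [3.142, 0.0, -3.099]
force: [-0.4, -0.0, -2.6]
grip_width: 0.0387
finger_force: 45.7
```

```bash
python3 -c "
from h import *
go(497,327,45,-170.3)"
```

```text
t 9.0 q [-0.3   0.58 -0.06  2.02  0.06  0.54  1.21] shift [ -9.3 213.8  -0.8] turn [ 0.   0.  -7.2]
```

Held firmly, with Fz at −2.6 N matching the coupon's weight.

Request:
send_rows --increments '[[[0,8,0],[0,0,0],-0.5],[[-1,30,0],[0,0,-1],-0.5],[[-3,58,0],[0,0,-2],-0.5],[[-4,88,0],[0,0,-3],-0.5],[[-5,118,0],[0,0,-4],-0.5],[[-6,148,0],[0,0,-5],-0.5],[[-7,176,0],[0,0,-6],-0.5],[[-8,200,0],[0,0,-7],-0.5],[[-9,211,0],[0,0,-7],-0.5],[[-9,214,0],[0,0,-7],-0.5]]'

```text
clock: 10.0
position: [0.496, 0.3284, 0.0433]
tool_rot: [-3.142, -0.001, -2.975]
force: [-0.6, -0.4, -3.4]
grip_width: 0.0386
finger_force: 45.7
```

Request:
send_rows --increments '[[[0,0,0],[0,0,0],-0.5],[[0,0,6],[0,0,0],-0.5],[[0,0,18],[0,0,0],-0.5],[[0,0,32],[0,0,0],-0.5],[[0,0,46],[0,0,0],-0.5],[[0,0,56],[0,0,0],-0.5],[[0,0,62],[0,0,0],-0.5],[[0,0,64],[0,0,0],-0.5],[[0,0,65],[0,0,0],-0.5],[[0,0,65],[0,0,0],-0.5]]'

```text
clock: 11.0
position: [0.4968, 0.3273, -0.0207]
tool_rot: [3.141, 0.0, -2.976]
force: [-0.4, 1.0, -2.1]
grip_width: 0.0387
finger_force: 45.7
```

Request:
send_rows --increments '[[[0,0,1],[0,0,0],-0.5],[[0,0,2],[0,0,0],-0.5],[[0,0,2.5],[0,0,0],-0.5],[[0,0,2.5],[0,0,0],-0.5]]'

```text
clock: 11.4
position: [0.4966, 0.3272, -0.0235]
tool_rot: [3.142, 0.0, -2.976]
force: [-1.2, -0.7, -1.9]
grip_width: 0.0388
finger_force: 45.7
```

Request:
send_rows --increments '[[[0,0,1],[0,0,0],-0.5],[[0,0,1.5],[0,0,0],-0.5],[[0,0,1.5],[0,0,0],-0.5]]'

```text
clock: 11.7
position: [0.4971, 0.3275, -0.0237]
tool_rot: [3.141, 0.001, -2.977]
force: [-5.1, -2.9, 21.1]
grip_width: 0.0384
finger_force: 48.2
```

Contact with the tray floor. I'll back off 1 mm, release and rise.

Request:
send_rows --increments '[[[0,0,-1],[0,0,0],-0.5],[[0,0,-1],[0,0,0],0.0],[[0,0,-1],[0,0,0],0.3],[[0,0,-1],[0,0,0],0.3],[[0,0,-1],[0,0,0],0.3],[[0,0,-8],[0,0,0],0.3],[[0,0,-25],[0,0,0],0.4],[[0,0,-45],[0,0,0],0.45],[[0,0,-65],[0,0,0],0.45],[[0,0,-70],[0,0,0],0.45]]'

```text
clock: 12.7
position: [0.4976, 0.3278, 0.0474]
tool_rot: [3.14, 0.003, -2.977]
force: [-0.0, -0.1, -0.9]
grip_width: 0.0617
finger_force: 0.0
```

```bash
python3 - <<'E'
from h import *
p=camera_params("wrist");im=grab_frame("wrist")
for b in blobs(masks(im)["coupon"],800,15000): print(b.mean(0).round(),*rect(ray(p,b,.016)),*rect(ray(p,b,.024)))
go(480,18.3,40,-177.5)
E
```

```text
[177. 384.] [651.7 231.6] [40.7 39.4] -80.7 [642.8 234.9] [39.1 37.9] -80.7
[319. 325.] [581.9 342. ] [119.3  59.4] -79.0 [575.7 341. ] [114.6  57. ] -79.0
[320. 234.] [506.3 328.8] [40.1 39.5] 9.4 [503.1 328.3] [38.5 37.9] 9.4
t 12.75 q [-0.63  0.68 -0.07  1.8   0.07  0.67  0.99] shift [  68.1 -302.4    6.5] turn [0.1 0.1 7. ]
```

Request:
send_rows --increments '[[[8,-35,0],[0,0,1],0.45],[[17,-75,0],[0,0,2],0.45],[[26,-115,0],[0,0,3],0.45],[[35,-155,0],[0,0,4],0.45],[[44,-195,0],[0,0,5],0.45],[[53,-235,0],[0,0,6],0.45],[[61,-270,3],[0,0,7],0.45],[[66,-293,5],[0,0,7],0.45],[[68,-302,6],[0,0,7],0.45],[[68,-302,6],[0,0,7],0.45]]'

```text
clock: 13.75
position: [0.4789, 0.0173, 0.0386]
tool_rot: [-3.141, -0.001, -3.1]
force: [-0.3, 0.1, -0.7]
grip_width: 0.0619
finger_force: 0.0
```

Request:
send_rows --increments '[[[0,0,0],[0,0,0],0.45],[[0,0,0],[0,0,0],0.45]]'

```text
clock: 13.95
position: [0.4793, 0.0196, 0.0389]
tool_rot: [3.141, 0.0, -3.097]
force: [-0.4, -0.1, 0.2]
grip_width: 0.062
finger_force: 0.0
```

```bash
python3 - <<'E'
from h import *
go(480,18.3,-15,-177.5)
E
```

```text
t 13.95 q [-0.11  0.56 -0.07  2.1   0.08  0.48  1.37] shift [-0.6 -1.4 53.9] turn [0.  0.  0.1]
```

Request:
send_rows --increments '[[[-1,-1,12],[0,0,0],0.45],[[-1,-1,28],[0,0,0],0.4],[[-1,-1,42],[0,0,0],0.35],[[-1,-1,50],[0,0,0],0.3],[[-1,-1,54],[0,0,0],0.2],[[-1,-1,54],[0,0,0],0.1],[[-1,-1,54],[0,0,0],-0.1],[[-1,-1,54],[0,0,0],-0.3],[[-1,-1,54],[0,0,0],-0.3],[[-1,-1,54],[0,0,0],-0.3]]' --newtons 25

```text
clock: 14.95
position: [0.4803, 0.0172, -0.0148]
tool_rot: [3.142, 0.0, -3.099]
force: [0.5, 0.9, -2.2]
grip_width: 0.0392
finger_force: 25.5
```

Request:
send_rows --increments '[[[0,0,1],[0,0,0],-0.3],[[0,0,1],[0,0,0],-0.3],[[0,0,1],[0,0,0],-0.3]]'

```text
clock: 15.25
position: [0.4808, 0.0172, -0.0156]
tool_rot: [3.142, 0.001, -3.099]
force: [-1.0, -0.3, 8.1]
grip_width: 0.0393
finger_force: 27.4
```

Request:
send_rows --increments '[[[-2,0,0],[0,0,0],-0.3],[[-5,0,0],[0,0,0],-0.3],[[-8,0,0],[0,0,0],-0.3],[[-11,0,0],[0,0,0],-0.3],[[-14,0,0],[0,0,0],-0.3],[[-17,0,0],[0,0,0],-0.3]]'

```text
clock: 15.85
position: [0.4978, 0.0179, -0.0155]
tool_rot: [3.142, 0.001, -3.099]
force: [-1.6, 0.4, 6.7]
grip_width: 0.0394
finger_force: 27.4
```

Request:
send_rows --increments '[[[3,0,0],[0,0,0],-0.3],[[6,0,0],[0,0,0],-0.3],[[9,0,0],[0,0,0],-0.3],[[12,0,0],[0,0,0],-0.3]]'

```text
clock: 16.25
position: [0.4857, 0.0175, -0.0156]
tool_rot: [3.141, 0.001, -3.099]
force: [0.7, 0.0, 7.9]
grip_width: 0.0391
finger_force: 27.3
```

Coupon 2 also drags at μ ≈ 0.12, so it is polished and goes in the yellow tray at slot (409,312).

Request:
send_rows --increments '[[[0,0,0],[0,0,0],-0.5],[[0,0,-3],[0,0,0],-0.5],[[0,0,-10],[0,0,0],-0.5],[[0,0,-22],[0,0,0],-0.5],[[0,0,-37],[0,0,0],-0.5],[[0,0,-50],[0,0,0],-0.5],[[0,0,-58],[0,0,0],-0.5],[[0,0,-60],[0,0,0],-0.5],[[0,0,-60],[0,0,0],-0.5]]' --newtons 45

```text
clock: 17.15
position: [0.4854, 0.0174, 0.0442]
tool_rot: [3.142, 0.0, -3.099]
force: [-0.8, -0.1, -2.4]
grip_width: 0.039
finger_force: 45.9
```

```bash
python3 -c "
from h import *
go(409,312,45,-170.3)"
```

```text
t 17.15 q [-0.1   0.56 -0.07  2.08  0.08  0.5   1.38] shift [ 63.6 297.6  -0.8] turn [-0.   0.  -7.2]
```

Request:
send_rows --increments '[[[2,8,0],[0,0,0],-0.5],[[6,30,0],[0,0,-1],-0.5],[[14,65,0],[0,0,-2],-0.5],[[22,103,0],[0,0,-3],-0.5],[[30,141,0],[0,0,-4],-0.5],[[38,179,0],[0,0,-5],-0.5],[[46,217,0],[0,0,-6],-0.5],[[54,252,0],[0,0,-7],-0.5],[[60,280,0],[0,0,-7],-0.5],[[63,293,0],[0,0,-7],-0.5]]'

```text
clock: 18.15
position: [0.4078, 0.3105, 0.0434]
tool_rot: [3.141, -0.001, -2.973]
force: [0.2, -1.0, -1.9]
grip_width: 0.0387
finger_force: 45.9
```

Request:
send_rows --increments '[[[1,4,0],[0,0,0],-0.5],[[1,4,0],[0,0,0],-0.5],[[1,4,12],[0,0,0],-0.5],[[1,4,28],[0,0,0],-0.5],[[1,4,44],[0,0,0],-0.5],[[1,4,56],[0,0,0],-0.5],[[1,4,62],[0,0,0],-0.5],[[1,4,65],[0,0,0],-0.5],[[1,4,66],[0,0,0],-0.5],[[1,4,66],[0,0,0],-0.5]]'

```text
clock: 19.15
position: [0.4083, 0.3113, -0.0218]
tool_rot: [3.141, 0.0, -2.977]
force: [0.1, 0.1, -2.0]
grip_width: 0.0388
finger_force: 45.9
```

Request:
send_rows --increments '[[[0,0,0.7],[0,0,0],-0.5],[[0,0,1.3],[0,0,0],-0.5],[[0,0,1.8],[0,0,0],-0.5],[[0,0,1.8],[0,0,0],-0.5]]'

```text
clock: 19.55
position: [0.4082, 0.3113, -0.0235]
tool_rot: [3.141, 0.0, -2.976]
force: [-0.1, -0.3, 4.3]
grip_width: 0.0389
finger_force: 46.6
```

In contact with the tray floor. Release and rise.

Request:
send_rows --increments '[[[0,0,0],[0,0,0],-0.1],[[0,0,0],[0,0,0],0.15],[[0,0,0],[0,0,0],0.3],[[0,0,0],[0,0,0],0.3],[[0,0,-2],[0,0,0],0.3],[[0,0,-8],[0,0,0],0.3],[[0,0,-25],[0,0,0],0.4],[[0,0,-45],[0,0,0],0.45],[[0,0,-65],[0,0,0],0.45],[[0,0,-75],[0,0,0],0.45]]'

```text
clock: 20.55
position: [0.4086, 0.3116, 0.053]
tool_rot: [3.141, 0.002, -2.976]
force: [-0.1, -0.3, 0.8]
grip_width: 0.0619
finger_force: 0.0
```

```bash
python3 - <<'E'
from h import *
go(486.3,-87.6,40,-177.5)
E
```

```text
t 20.55 q [-0.72  0.57 -0.06  2.01  0.07  0.56  0.91] shift [ -11.  -406.6   12.6] turn [0.1 0.1 7. ]
```

Request:
send_rows --increments '[[[-1,-35,0],[0,0,1],0.45],[[-2,-80,0],[0,0,2],0.45],[[-3,-125,0],[0,0,3],0.45],[[-4,-170,0],[0,0,4],0.45],[[-6,-215,0],[0,0,5],0.45],[[-7,-260,0],[0,0,6],0.45],[[-8,-305,3],[0,0,7],0.45],[[-9,-350,5],[0,0,7],0.45],[[-10,-385,10],[0,0,7],0.45],[[-11,-406,12],[0,0,7],0.45]]'

```text
clock: 21.55
position: [0.4855, -0.0906, 0.0389]
tool_rot: [-3.141, -0.0, -3.102]
force: [0.9, 0.3, 0.6]
grip_width: 0.0618
finger_force: 0.0
```

Request:
send_rows --increments '[[[0,0,0],[0,0,0],0.45],[[0,0,0],[0,0,0],0.45],[[0,0,0],[0,0,0],0.45]]'

```text
clock: 21.85
position: [0.4855, -0.0865, 0.0392]
tool_rot: [3.141, -0.0, -3.097]
force: [-0.3, 0.0, 0.3]
grip_width: 0.0616
finger_force: 0.0
```

```bash
python3 - <<'E'
from h import *
go(486.3,-87.6,-15,-177.5)
E
```

```text
t 21.85 q [ 0.12  0.57 -0.08  2.06  0.09  0.51  1.58] shift [-0.7 -1.2 54.2] turn [ 0. -0.  0.]
```

Request:
send_rows --increments '[[[-1,-1,12],[0,0,0],0.45],[[-1,-1,28],[0,0,0],0.4],[[-1,-1,42],[0,0,0],0.35],[[-1,-1,50],[0,0,0],0.3],[[-1,-1,54],[0,0,0],0.2],[[-1,-1,54],[0,0,0],0.1],[[-1,-1,54],[0,0,0],-0.1],[[-1,-1,54],[0,0,0],-0.3],[[-1,-1,54],[0,0,0],-0.3],[[-1,-1,54],[0,0,0],-0.3]]' --newtons 25

```text
clock: 22.85
position: [0.4868, -0.0885, -0.0146]
tool_rot: [-3.141, 0.0, -3.099]
force: [-0.8, 1.1, 1.9]
grip_width: 0.0393
finger_force: 26.0
```

Request:
send_rows --increments '[[[0,0,1],[0,0,0],-0.3],[[0,0,1],[0,0,0],-0.3],[[0,0,1],[0,0,0],-0.3]]'

```text
clock: 23.15
position: [0.4871, -0.0885, -0.0149]
tool_rot: [-3.141, 0.001, -3.099]
force: [-4.4, 1.4, 21.7]
grip_width: 0.0392
finger_force: 28.4
```

Request:
send_rows --increments '[[[-2,0,0],[0,0,0],-0.3],[[-5,0,0],[0,0,0],-0.3],[[-8,0,0],[0,0,0],-0.3],[[-11,0,0],[0,0,0],-0.3],[[-14,0,0],[0,0,0],-0.3],[[-17,0,0],[0,0,0],-0.3]]'

```text
clock: 23.75
position: [0.5041, -0.088, -0.0149]
tool_rot: [-3.141, 0.001, -3.099]
force: [-5.4, 0.4, 20.3]
grip_width: 0.039
finger_force: 28.3
```

Request:
send_rows --increments '[[[3,0,0],[0,0,0],-0.3],[[6,0,0],[0,0,0],-0.3],[[9,0,0],[0,0,0],-0.3],[[12,0,0],[0,0,0],-0.3]]'

```text
clock: 24.15
position: [0.4934, -0.0883, -0.0149]
tool_rot: [-3.141, 0.004, -3.099]
force: [3.6, -0.7, 10.9]
grip_width: 0.0393
finger_force: 27.4
```

Drag on coupon 3 is clearly higher, but the load was heavy. I'll retest with a firmer grip and a lighter press.

Request:
send_rows --increments '[[[0,0,-0.5],[0,0,0],-0.4],[[0,0,-0.5],[0,0,0],-0.4],[[3,0,-0.5],[0,0,0],-0.4],[[6,0,-0.5],[0,0,0],-0.4],[[9,0,-0.5],[0,0,0],-0.4],[[12,0,-0.5],[0,0,0],-0.4]]' --newtons 60

```text
clock: 24.75
position: [0.481, -0.0888, -0.0146]
tool_rot: [-3.141, 0.003, -3.099]
force: [3.2, 0.8, 10.4]
grip_width: 0.0386
finger_force: 61.1
```

Request:
send_rows --increments '[[[-3,0,0],[0,0,0],-0.4],[[-6,0,0],[0,0,0],-0.4],[[-9,0,0],[0,0,0],-0.4],[[-12,0,0],[0,0,0],-0.4]]'

```text
clock: 25.15
position: [0.4918, -0.0885, -0.0147]
tool_rot: [-3.141, 0.0, -3.099]
force: [-4.6, -0.7, 17.7]
grip_width: 0.0382
finger_force: 62.0
```

Request:
send_rows --increments '[[[3,0,0],[0,0,0],-0.4],[[6,0,0],[0,0,0],-0.4],[[9,0,0],[0,0,0],-0.4],[[12,0,0],[0,0,0],-0.4]]'

```text
clock: 25.55
position: [0.481, -0.0888, -0.0147]
tool_rot: [-3.141, 0.003, -3.099]
force: [3.5, 0.8, 9.4]
grip_width: 0.0381
finger_force: 61.2
```

Coupon 3 drags about three times as much at a similar load (3.5 N at about 10 N), so it is rough. It goes in the blue tray.

Request:
send_rows --increments '[[[0,0,-1],[0,0,0],-0.5],[[0,0,-3],[0,0,0],-0.5],[[0,0,-10],[0,0,0],-0.5],[[0,0,-22],[0,0,0],-0.5],[[0,0,-37],[0,0,0],-0.5],[[0,0,-50],[0,0,0],-0.5],[[0,0,-58],[0,0,0],-0.5],[[0,0,-60],[0,0,0],-0.5],[[0,0,-60],[0,0,0],-0.5]]' --newtons 60

```text
clock: 26.45
position: [0.4798, -0.0888, 0.0449]
tool_rot: [-3.141, 0.0, -3.099]
force: [-0.2, 0.4, -1.9]
grip_width: 0.038
finger_force: 60.6
```

```bash
python3 -c "
from h import *
go(486,-330,45,-177.5)"
```

```text
t 26.45 q [ 0.13  0.56 -0.08  2.08  0.09  0.51  1.59] shift [ 4.200e+00 -2.413e+02 -1.000e-01] turn [-0.  0. -0.]
```

Request:
send_rows --increments '[[[0,-8,0],[0,0,0],-0.5],[[0,-28,0],[0,0,0],-0.5],[[1,-58,0],[0,0,0],-0.5],[[1,-90,0],[0,0,0],-0.5],[[2,-122,0],[0,0,0],-0.5],[[3,-154,0],[0,0,0],-0.5],[[3,-186,0],[0,0,0],-0.5],[[4,-214,0],[0,0,0],-0.5],[[4,-232,0],[0,0,0],-0.5],[[4,-241,0],[0,0,0],-0.5]]'

```text
clock: 27.45
position: [0.4854, -0.3313, 0.0441]
tool_rot: [3.142, -0.001, -3.1]
force: [-0.4, 0.1, -1.9]
grip_width: 0.0382
finger_force: 60.6
```

Request:
send_rows --increments '[[[0,0,0],[0,0,0],-0.5],[[0,0,3],[0,0,0],-0.5],[[0,0,14],[0,0,0],-0.5],[[0,0,28],[0,0,0],-0.5],[[0,0,44],[0,0,0],-0.5],[[0,0,56],[0,0,0],-0.5],[[0,0,62],[0,0,0],-0.5],[[0,0,65],[0,0,0],-0.5],[[0,0,65.5],[0,0,0],-0.5],[[0,0,65.5],[0,0,0],-0.5]]'

```text
clock: 28.45
position: [0.4863, -0.3299, -0.0205]
tool_rot: [-3.141, 0.0, -3.099]
force: [0.2, -0.0, -2.5]
grip_width: 0.0378
finger_force: 60.6
```

Request:
send_rows --increments '[[[0,0,0.5],[0,0,0],-0.5],[[0,0,1],[0,0,0],-0.5],[[0,0,1.5],[0,0,0],-0.5],[[0,0,1.5],[0,0,0],-0.5]]'

```text
clock: 28.85
position: [0.4861, -0.3297, -0.0223]
tool_rot: [-3.142, 0.0, -3.099]
force: [-0.3, 0.5, -2.7]
grip_width: 0.0382
finger_force: 60.6
```

Request:
send_rows --increments '[[[0,0,0.4],[0,0,0],-0.5],[[0,0,0.8],[0,0,0],-0.5],[[0,0,1.2],[0,0,0],-0.5],[[0,0,1.2],[0,0,0],-0.5]]'

```text
clock: 29.25
position: [0.4862, -0.3297, -0.0226]
tool_rot: [-3.141, 0.0, -3.099]
force: [-5.9, 2.9, 17.4]
grip_width: 0.038
finger_force: 62.8
```

Request:
send_rows --increments '[[[0,0,-0.6],[0,0,0],-0.5],[[0,0,-0.6],[0,0,0],-0.1],[[0,0,-0.6],[0,0,0],0.15],[[0,0,-0.6],[0,0,0],0.3],[[0,0,-2],[0,0,0],0.3],[[0,0,-8],[0,0,0],0.3],[[0,0,-25],[0,0,0],0.4],[[0,0,-50],[0,0,0],0.45],[[0,0,-85],[0,0,0],0.45],[[0,0,-115],[0,0,0],0.45]]'

```text
clock: 30.25
position: [0.4861, -0.3297, 0.0934]
tool_rot: [-3.141, 0.0, -3.099]
force: [-0.3, 0.7, -0.1]
grip_width: 0.062
finger_force: 0.0
```

Request:
send_rows --increments '[[[0,0,-30],[0,0,0],0.45],[[0,0,-60],[0,0,0],0.45],[[0,0,-90],[0,0,0],0.45],[[0,0,-90],[0,0,0],0.45]]'

```text
clock: 30.65
position: [0.4876, -0.3306, 0.1858]
tool_rot: [-3.138, 0.005, -3.099]
force: [1.1, -1.3, 0.8]
grip_width: 0.0616
finger_force: 0.0
```

```bash
python3 - <<'E'
from h import *
t=grab_frame("top")[90:250,200:480];s=grab_frame("scene")[110:310,150:430]
w=grab_frame("wrist")
cv2.imwrite("pics/f.png",np.vstack([cv2.resize(t,(490,280)),cv2.resize(s,(490,300))]))
p=camera_params("wrist")
for b in blobs(masks(w)["coupon"],300,15000): print(b.mean(0).round(),*rect(ray(p,b,.016)))
E
```

```text
[462. 384.] [ 751.1 -118.2] [69.  65.3] -87.6
[178. 384.] [ 768.2 -517.1] [68.  65.3] -87.6
[320. 177.] [ 484.4 -329.4] [59.1 39.1] 1.6
[243.  60.] [ 366.8 -408.8] [45.9 32.7] 53.0
```

View pics/f.png

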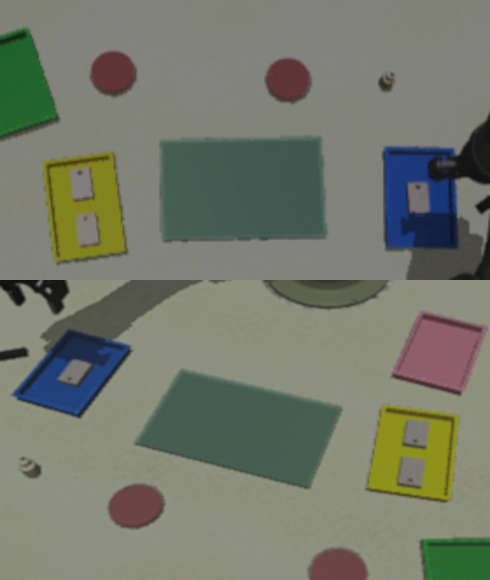

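Both views show two coupons flat in the yellow tray (around (82,184) and (88,229) in the upper crop) and one in the blue tray (around (418,197)). The Petri dishes and the dropper bottle have not moved. Handing in.

```bash
python3 -c "
from workcell import *
print(job_done())"
```

```text
the job is handed in; nothing more can be done
None
```

I handed the job in at about 31 s with the two polished coupons (μ ≈ 0.1) in the yellow tray and the rough one in the blue tray; it dragged only about three times as much (μ ≈ 0.25–0.3, below the stated 0.55), so I called it rough by comparison; no verdict was returned.

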